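# Stow a coupling and lock the sloping bin lid

## Task

Set the brass coupling down upright in the open pocket of the metal stock bin without dropping it, then fold the bin's stiff lid all the way down onto its sloping rim. Then take the steel T-key from its wooden stand, push its T-head lengthwise through the slot in the shut lid until the collar sits on the lid, turn it a quarter turn (either way) so that it locks, and let go. Leave the other things on the bench where they are.

Things in the scene. Friction and masses are not known exactly. Their poses are not given: they have to be found in the camera images.
- bin: Fixed sheet-metal stock bin, 175 (x) x 200 (y) mm, walls and floor 4 mm. Origin: centre of the underside, on the bench; x from its low front (towards the robot) to its high back, z up. The rim slopes up at 26 degrees, from z = 53 mm at the front to 135 mm at the hinge line. A 45 mm high partition at x = -31 mm divides the pocket (behind) from the lock space (in front).
- bin_pocket (a point): Centre of the floor of the coupling's pocket: bin frame (27, 0, 4) mm, axes as the bin's. The pocket is x from -29 to 83 mm, y from -96 to 96 mm in the bin frame, open above; the raised lid stands at its back.
- bin_hinge (a point): Middle of the lid's hinge axis: bin frame (80, 0, 135) mm; the axis runs along the bin's y. Axes as the bin's.
- bin_ledge (a point): Centre of the slot in the fixed 4 mm ledge that lies in the rim's plane over the bin's front, from the front wall back to bin x = -33 mm (back edge 80 mm high). Same slot as the lid, straight below it when the lid is shut; empty space underneath. Axes as the bin's.
- lid (a joint): Lid angle in rad: 0 = shut on the rim, grows as the free edge swings up and back, 2.02 = vertical. Starts open at 1.80 to 2.20. Stiff hinge (friction 0.35 N m): it stays where left; about 3 N at 130 mm moves it. Flat plate 6 mm thick, 200 mm wide, 192 mm from hinge axis to free edge; the axis lies in the plane of its inner face.
- lid_slot (a point): Centre of the slot on the lid's outer face, 159 mm from the hinge axis along the lid; moves with the lid. z = outward normal (lid shut: 26 degrees from vertical, towards the bin's front), y = along the hinge, x = along the lid towards the hinge. Through slot 40 mm long (y), 16 mm wide (x); lid and ledge together 10 mm thick.
- coupling: Short brass pipe coupling, plain, with hexagonal ends: 54 mm diameter (57 mm over the corners), 66 mm high, 0.3 to 0.6 kg, standing upright on the bench. Origin: centre of its underside; z up.
- key: Steel T-key, 67 mm tall, 0.16 kg, standing upright in its stand at any yaw. Origin: underside centre of its round collar (44 mm diameter, 6 mm thick); z up along the stem. Wing handle: plate 60 mm long (x), 12 mm thick (y), z = 6 to 44 mm. Below the collar a 10 mm stem, then the T-head, 32 mm long (x, like the wing), 10 mm wide (y), z = -14.5 to -23 mm.
- stand: Fixed plywood block 100 x 100 x 40 mm high with an upright 36 mm bore in which the T-key stands. Origin: centre of its underside. Coupling and stand are one on each side of the bin, either way round.
- valve: Bystander: large brass valve body, 125 mm high, 84 mm diameter, with a side port, standing. Origin: centre of its underside.
- jar: Bystander: jar with black cap, 110 mm high, 72 mm diameter, standing. Origin: centre of its underside.
Not all that is in view belongs to the job. What is shaped like the key but purple is not meant.

How it is judged:
By the outcome, as a careful person would: the job done as asked, in the order asked, and still so for the second after the job is handed in, with the robot touching nothing.
It also fails if it takes over 72 s, if anything falls off the work surface, if the arm or the gripper's body presses on something with over 40 N, if the wrist force passes 120 N, or if a joint passes its speed limit or range.

## Robot

A 6-joint arm with a two-finger parallel gripper is mounted at the origin on the work surface. World frame = base frame: x ahead of the robot, y to its left, z up, the work surface at z = 0. Lengths are in mm, angles in rad, forces in N, time in s.
With the tool pointing down it reaches from about 250 to 850 mm from the base axis. Payload 12.5 kg.
Tool frame: the origin (TCP) lies on the mounting face of the last link; the fingertips stand r.tips_ahead ahead of it and the grasp point (between the pads) lies 167 mm ahead of it (r.tips_ahead is the distance from the TCP to the fingertips, in mm); z points along the fingers, y is the line along which they close (so a half turn about z gives the same grasp; the last joint's range is limited). The gripper opens to 93 mm and grips with 3 to 60 N. Pads are 15 mm wide; open, the fingers measure 128 mm over their backs; the gripper's body (75 mm by 188 mm) begins 65 mm behind the grasp point.
Start: joints at [-1.225, 0.351, 1.652, -0, 1.139, -0.085], TCP at [229.696, -499.726, 404.733] pointing down, gripper open.
Joint ranges: [-2.75, 2.75], [-0.79, 2.1], [0.01, 2.65], [-1.57, 4.71], [0.07, 3.14], [-2.87, 2.87]. Speed limits (rad/s): [2.22, 2.22, 2.79, 3.14, 3.14, 3.14].

## Interface

Orientations are given as a 3x3 rotation matrix whose columns are the frame's x, y, z axes.
In Python, from cell import r gives the robot as it stands.
- The arm moves only by the tool step_arm, never from a script. Its argument "deltas" is a list of rows, each a list of 2 entries, a list of its own where there are three numbers: the shift along the tool's x, y, z in cm, then the turn, a rotation vector about the tool's x, y, z in rad. In form: [[[tx, ty, tz], [ax, ay, az]], ...]. A call has 1 to 10 rows; each row is the pose to reach, as a shift and turn from the pose commanded when the call began, along the tool's axes at that moment; what a row does not reach only later rows make up. A row lasts 1/10 s, in which the tool goes at most 50 mm and 8.59 degrees, less where a joint would pass 70% of its speed; a pose out of reach is approached as far as the arm can. A call with a gripper value outside its range is refused whole. "jaw" is the opening, from 0 (shut) to 1 (fully open), set as the call begins (left out, the last holds). The fingers move at their own pace and stop on an object; "grip_force" is the grip in N (left out, the last holds). Time passes only in rows, so rows that repeat a pose let the fingers close. It gives the time, the measured TCP pose, the force, the opening and the grip force at its end, in the units of the state.
- r.observe(): the state, without advancing time (a new reading comes with each control period).
- r.read_camera(name): name is "scene" or "side" or "wrist"; returns the picture (420x560x3 uint8, blue, green, red); there is no depth.
- r.get_calibration(name): a dict with "intrinsics" (3x3 intrinsics, pixels), "R" (3x3) and "t" (3): a world point X has camera coordinates R X + t; the wrist camera has in their place "mount" (4x4, takes a point from camera to tool coordinates, whose origin is the TCP and whose axes are the flange's). Camera axes: x right, y down, z forward; pixel columns grow to the right and rows downward; lengths in mm; the calibration is good to about 2 mm. A picture is of the moment at which its call begins: read the wrist's pose just before it. get_calibration takes no time and is no camera call.
- r.close_job(): hands the job in; it is judged then, once.
Trained networks look in the newest picture that a camera, given by its name, has taken for a name from the list of things; names that differ only in an ending like _2 or _b are one class to them, and where a whole thing is asked for, a point or a joint stands for the part that bears it (a point fixed in the world has none). Each returns a list of dicts, best first, with "p" (0 to 1); they miss things now and then, are a little off and sometimes report something else, mostly with a low value. They report only what shows in the picture. A call takes as long as a camera call. They do not tell look-alikes from the thing itself.
- r.boxes_of(camera, name): "location" ([x, y, z] in mm, in world coordinates, good to about 4 mm: the middle of the surface that is visible of it).
- r.regions_of(camera, name): "region" (420x560 bool, what is visible of it).
- r.spot_point(camera, name): "location" ([x, y, z] in mm, in world coordinates, good to about 4 mm: a listed point, or the origin of a listed thing).
The state is a dict: "t": time; "q": joint angles; "joint_vel": joint speeds; "tau": joint torques, N m; "ee_pos": TCP position; "tool_rot": TCP orientation; "wrist_force": force on the tool from outside, world axes, zero at the start; "ft_torque": the same for the moment, N m; "opening": finger opening in mm; "grip_force": force on a finger pad.
Only numpy, scipy, OpenCV 4.12 (cv2) and the standard library are available. Lean on these libraries where they do the work, as an engineer would, in place of code of your own. Each camera call takes 0.05 s, during which the arm holds its last target. There are 200 camera calls.

## Working session

There is one attempt and no reset: what is moved stays moved. The work goes in short steps, Python scripts to look and compute and a tool call to move; the robot and the scene stay as the last step left them, time stands still between calls to the robot, and variables do not carry over. Pictures are saved under pics/ and viewed, at most 10 in all, crops included, and the job is handed in when it is done.

Besides the shell and the picture viewer there is one more tool, called after "Call:" by a JSON object that holds its "name" and its "arguments". step_arm: Moves the arm, as the interface text tells. Its arguments: {"type":"object","properties":{"deltas":{"type":"array","items":{"type":"array"}},"jaw":{"type":"number"},"grip_force":{"type":"number"}},"required":["deltas"]}

```bash
ls; mkdir -p pics; python3 - <<'E'
from cell import r
import cv2,numpy as np
o=r.observe(); print(o['t'],r.tips_ahead,np.round(o['tool_rot'],3).tolist(),o['opening'])
ims=[]
for c in ("scene","side"):
    ims.append(r.read_camera(c))
    for n in ("coupling","key","stand","valve","jar","lid"):
        print(c,n,[(np.round(d['location']).tolist(),round(d['p'],2)) for d in (r.spot_point if n!='lid' else r.boxes_of)(c,n)][:3])
    for n in ("bin_pocket","bin_hinge","bin_ledge","lid_slot","bin"):
        print(c,n,[(np.round(d['location']).tolist(),round(d['p'],2)) for d in r.spot_point(c,n)][:2])
    k=r.get_calibration(c); print(k['intrinsics'][0], (-k['R'].T@k['t']).round())
cv2.imwrite('pics/a.png',ims[0]);cv2.imwrite('pics/b.png',ims[1])
print(r.get_calibration('wrist'), r.observe()['t'])
E
```

```text
pics
0.0 186.1 [[0.909, 0.418, -0.0], [0.418, -0.909, 0.001], [0.0, -0.001, -1.0]] 92.81500944909794
scene coupling [([539.0, -73.0, 62.0], 0.72), ([437.0, 340.0, -4.0], 0.67)]
scene key [([328.0, -315.0, 25.0], 0.77)]
scene stand [([441.0, -316.0, -2.0], 0.55)]
scene valve [([662.0, 435.0, -4.0], 0.8)]
scene jar [([668.0, -432.0, -4.0], 0.92)]
scene lid [([668.0, -63.0, 239.0], 0.59)]
scene bin_pocket [([659.0, 431.0, -6.0], 0.48)]
scene bin_hinge [([682.0, -76.0, 135.0], 0.7), ([661.0, 433.0, -3.0], 0.46)]
scene bin_ledge [([539.0, -76.0, 65.0], 0.75)]
scene lid_slot [([664.0, -71.0, 295.0], 0.9)]
scene bin [([599.0, -76.0, 1.0], 0.65), ([670.0, -427.0, -0.0], 0.44)]
[470.4427557    0.         275.10413638] [1394.  598. 1054.]
side coupling [([434.0, 340.0, 4.0], 0.52)]
side key [([445.0, -316.0, 37.0], 0.79), ([326.0, -320.0, 21.0], 0.73)]
side stand [([442.0, -317.0, 2.0], 0.72)]
side valve [([657.0, 434.0, 3.0], 0.98)]
side jar [([671.0, -426.0, -1.0], 0.78)]
side lid [([664.0, -103.0, 247.0], 0.64)]
side bin_pocket [([633.0, -71.0, 5.0], 0.62)]
side bin_hinge []
side bin_ledge [([538.0, -73.0, 61.0], 0.85)]
side lid_slot [([661.0, -69.0, 292.0], 0.71), ([601.0, -74.0, 2.0], 0.21)]
side bin [([603.0, -76.0, -1.0], 0.93)]
[379.21537721   0.         272.93832627] [ 469. -856.  650.]
{'intrinsics': array([[352.0823165 ,   0.        , 286.27203373],
       [  0.        , 352.0823165 , 204.89697351],
       [  0.        ,   0.        ,   1.        ]]), 'mount': array([[-9.92732060e-04, -9.61754478e-01, -2.73911186e-01,
         7.53499812e+01],
       [ 9.99999503e-01, -9.79805331e-04, -1.83999063e-04,
         8.71291560e-01],
       [-9.14177181e-05, -2.73911233e-01,  9.61754973e-01,
         1.97911108e+01],
       [ 0.00000000e+00,  0.00000000e+00,  0.00000000e+00,
         1.00000000e+00]])} 1.2
```

View pics/a.png

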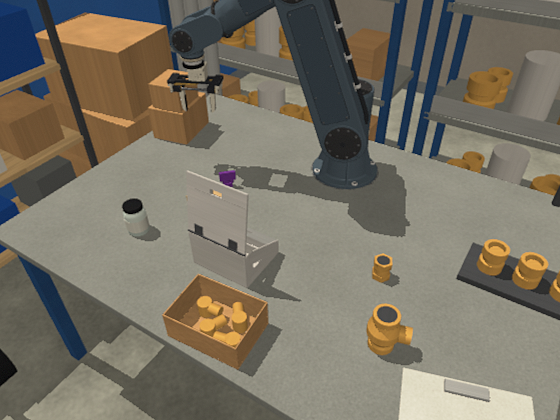

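View pics/b.png

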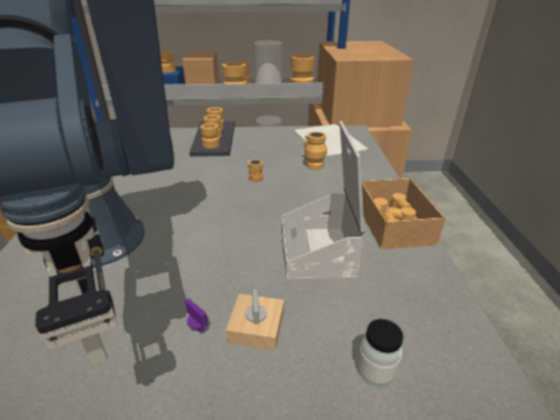

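Look-alikes for the coupling:
- The single one standing at scene (382,267), which is side (256,171).
- The tray couplings at scene (492,255), (530,268) and (557,290).
- The crate contents at scene (215,315).

I choose the single one. For the key, the steel one in the stand at side (256,307) is right. The purple one at side (197,316) is not meant.

```bash
cat > h.py <<'E'
from cell import r
import numpy as np, cv2
from scipy.spatial.transform import Rotation as Ro
def tool(tilt_deg, yaw_deg=0, spin_deg=0):
    """tool pointing down, y=-world y; leaned so it points towards +x by tilt, then yawed about z; spin about tool z"""
    R0=np.array([[1,0,0],[0,-1,0],[0,0,-1.]])
    return (Ro.from_euler('z',yaw_deg,degrees=True)*Ro.from_euler('y',-tilt_deg,degrees=True)*Ro.from_matrix(R0)*Ro.from_euler('z',spin_deg,degrees=True)).as_matrix()
def delta(P,R,ahead=167,back=0):
    """row to bring point `ahead` of TCP to P - back*z"""
    o=r.observe(); Rc=np.array(o['tool_rot']); T=np.array(P)-(ahead+back)*R[:,2]
    d=Rc.T@(T-o['ee_pos'])/10; a=Ro.from_matrix(Rc.T@R).as_rotvec()
    return 'shift cm',d.round(2).tolist(),'turn',a.round(3).tolist(),'TCP',T.round().tolist()
def wcam():
    o=r.observe(); k=r.get_calibration('wrist'); R=np.array(o['tool_rot'])
    im=r.read_camera('wrist'); M=k['mount']
    return im,k['intrinsics'],R@M[:3,:3],np.array(o['ee_pos'])+R@M[:3,3]
def pix2z(uv,K,Rw,c,z):
    d=Rw@np.linalg.solve(K,[uv[0],uv[1],1]); return c+d*(z-c[2])/d[2]
def proj(X,K,Rw,c):
    p=K@(Rw.T@(np.array(X)-c)); return p[:2]/p[2]
def spots(cam,names,f=r.spot_point):
    for n in names: print(cam,n,[(np.round(d['location'],1).tolist(),round(d['p'],2)) for d in f(cam,n)][:3])
E
python3 - <<'E'
from h import *
print(delta([436,340,46],tool(25),back=130))
E
```

```text
('shift cm', [42.41, -72.93, 8.95], 'turn', [-0.094, 0.43, 0.424], 'TCP', [310.0, 340.0, 315.0])
```

Call:
{"name": "step_arm", "arguments": {"deltas": [[[42.4,-72.9,9.0],[-0.094,0.43,0.424]],[[42.4,-72.9,9.0],[-0.094,0.43,0.424]],[[42.4,-72.9,9.0],[-0.094,0.43,0.424]],[[42.4,-72.9,9.0],[-0.094,0.43,0.424]],[[42.4,-72.9,9.0],[-0.094,0.43,0.424]],[[42.4,-72.9,9.0],[-0.094,0.43,0.424]],[[42.4,-72.9,9.0],[-0.094,0.43,0.424]],[[42.4,-72.9,9.0],[-0.094,0.43,0.424]],[[42.4,-72.9,9.0],[-0.094,0.43,0.424]],[[42.4,-72.9,9.0],[-0.094,0.43,0.424]]], "jaw": 1}}

```text
t: 2.2
ee_pos: [276.1, -25.7, 354.1]
tool_rot: [[0.907, -0.001, 0.422], [-0.001, -1.0, -0.001], [0.422, 0.001, -0.907]]
wrist_force: [1.2, -0.8, -0.4]
opening: 93.1
grip_force: 0.0
```

```bash
python3 - <<'E'
from h import *
print(delta([436,340,46],tool(25),back=130)); print(r.observe()['t'],r.observe()['ee_pos'])
E
```

```text
('shift cm', [1.45, -36.57, 4.94], 'turn', [0.001, 0.001, -0.001], 'TCP', [310.0, 340.0, 315.0])
2.2 [276.13227562 -25.66135462 354.11239782]
```

Call:
{"name": "step_arm", "arguments": {"deltas": [[[1.4,-36.6,4.9],[0,0,0]],[[1.4,-36.6,4.9],[0,0,0]],[[1.4,-36.6,4.9],[0,0,0]],[[1.4,-36.6,4.9],[0,0,0]],[[1.4,-36.6,4.9],[0,0,0]],[[1.4,-36.6,4.9],[0,0,0]],[[1.4,-36.6,4.9],[0,0,0]],[[1.4,-36.6,4.9],[0,0,0]],[[1.4,-36.6,4.9],[0,0,0]],[[1.4,-36.6,4.9],[0,0,0]]]}}

```text
t: 3.2
ee_pos: [310.1, 342.3, 314.7]
tool_rot: [[0.907, 0.002, 0.421], [0.002, -1.0, 0.001], [0.421, -0.001, -0.907]]
wrist_force: [0.1, -1.6, 0.3]
opening: 92.9
grip_force: 0.0
```

```bash
python3 - <<'E'
from h import *
im,K,Rw,c=wcam()
spots('wrist',['coupling'])
for d in r.regions_of('wrist','coupling')[:2]:
    m=np.array(d['region']).astype(np.uint8); print(d['p'],m.sum(),cv2.boundingRect(m))
    cn=max(cv2.findContours(m,0,2)[0],key=cv2.contourArea); cv2.drawContours(im,[cn],-1,(0,255,0),1)
p=proj([436,340,66],K,Rw,c); print(p)
cv2.imwrite('pics/c.png',im); print(r.observe()['t'],r.observe()['ee_pos'])
E
```

```text
wrist coupling [([432.9, 331.3, -0.2], 0.95)]
0.82 3914 (258, 163, 75, 73)
[288.30212965 195.61522491]
3.35 [309.99885119 338.31619033 314.77826476]
```

View pics/c.png

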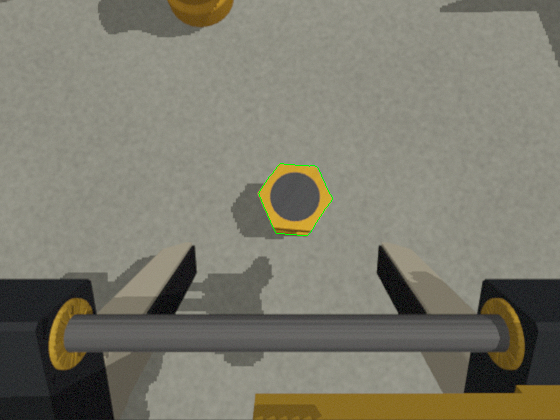

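The crop shows the chosen single coupling, hexagonal top centred at (295,198), with corners left and right. I'll yaw 29° so the pads take flats.

```bash
python3 - <<'E'
from h import *
k=r.get_calibration('wrist'); M=k['mount']
R=np.array([[0.907,0.002,0.421],[0.002,-1,0.001],[0.421,-0.001,-0.907]])
c=np.array([310.0,341,314.7])+R@M[:3,3]
X=pix2z((295.5,198),k['intrinsics'],R@M[:3,:3],c,66); print(X)
a=(X[0],X[1],44)
for b in (60,0): print(delta(a,tool(25,29),back=b))
print(r.observe()['ee_pos'])
E
```

```text
[434.09209611 333.1236288   66.        ]
('shift cm', [0.92, 5.16, 7.6], 'turn', [0.215, 0.004, -0.459], 'TCP', [350.0, 287.0, 250.0])
('shift cm', [0.65, 3.92, 13.46], 'turn', [0.215, 0.004, -0.459], 'TCP', [372.0, 299.0, 195.0])
[309.99885119 338.31619033 314.77826476]
```

Call:
{"name": "step_arm", "arguments": {"deltas": [[[0.9,5.2,7.6],[0.215,0.004,-0.459]],[[0.9,5.2,7.6],[0.215,0.004,-0.459]],[[0.9,5.2,7.6],[0.215,0.004,-0.459]],[[0.9,5.2,7.6],[0.215,0.004,-0.459]],[[0.9,5.2,7.6],[0.215,0.004,-0.459]],[[0.9,5.2,7.6],[0.215,0.004,-0.459]]]}}

```text
t: 3.95
ee_pos: [350.4, 284.7, 250.3]
tool_rot: [[0.793, 0.483, 0.371], [0.437, -0.876, 0.205], [0.424, -0.0, -0.906]]
wrist_force: [0.1, -0.4, 0.3]
opening: 92.9
grip_force: 0.0
```

```bash
python3 - <<'E'
from h import *
im,K,Rw,c=wcam(); print(r.observe()['ee_pos'],r.observe()['t'])
spots('wrist',['coupling'])
d=r.regions_of('wrist','coupling')[0]
m=np.array(d['region']).astype(np.uint8)
# top face: fit projected 57mm hexagon at z=66
best=None
gray=cv2.cvtColor(im,cv2.COLOR_BGR2GRAY)
print(d['p'],cv2.boundingRect(m))
dark=((im.max(2)<110)&(m>0)).astype(np.uint8)
n,l,s,ce=cv2.connectedComponentsWithStats(dark); i=1+s[1:,4].argmax(); print('bore',ce[i],s[i],pix2z(ce[i],K,Rw,c,66))
cv2.imwrite('pics/d.png',im)
E
```

```text
[350.32609641 285.06977717 250.37324929] 4.0
wrist coupling [([429.9, 332.8, -0.3], 0.79)]
0.94 (235, 174, 90, 97)
bore [279.34957189 222.30469442] [ 247  190   66   66 3387] [435.33305893 335.18500506  66.        ]
```

View pics/d.png

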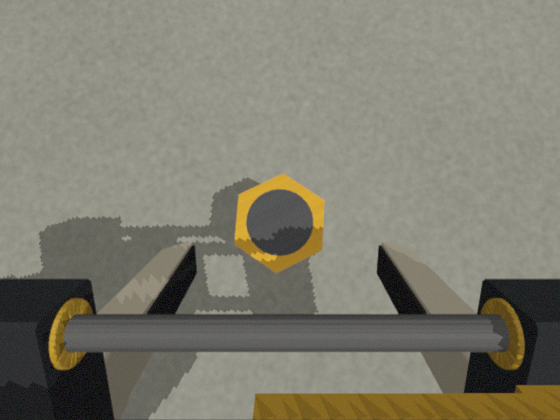

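Flats now face the pads, the coupling is centred at (280,222). Descending.

```bash
python3 - <<'E'
from h import *
print(delta((435,335,43),tool(25,29))); print(delta((435,335,43),tool(25,29),back=30))
E
```

```text
('shift cm', [0.11, -0.21, 6.23], 'turn', [0.001, -0.001, -0.003], 'TCP', [373.0, 301.0, 194.0])
('shift cm', [0.12, -0.2, 3.23], 'turn', [0.001, -0.001, -0.003], 'TCP', [362.0, 295.0, 222.0])
```

Call:
{"name": "step_arm", "arguments": {"deltas": [[[0.1,-0.2,2.0],[0,0,0]],[[0.1,-0.2,4.2],[0,0,0]],[[0.1,-0.2,6.2],[0,0,0]],[[0.1,-0.2,6.2],[0,0,0]],[[0.1,-0.2,6.2],[0,0,0]]]}}

```text
t: 4.6
ee_pos: [372.9, 301.2, 194.5]
tool_rot: [[0.793, 0.484, 0.37], [0.438, -0.875, 0.205], [0.423, -0.001, -0.906]]
wrist_force: [0.1, 0.4, 0.8]
opening: 92.5
grip_force: 0.0
```

Call:
{"name": "step_arm", "arguments": {"deltas": [[[0,0,0],[0,0,0]],[[0,0,0],[0,0,0]],[[0,0,0],[0,0,0]],[[0,0,0],[0,0,0]],[[0,0,0],[0,0,0]],[[0,0,0],[0,0,0]],[[0,0,0],[0,0,0]]], "jaw": 0.3, "grip_force": 40}}

```text
t: 5.3
ee_pos: [373.1, 301.4, 194.3]
tool_rot: [[0.792, 0.485, 0.371], [0.439, -0.875, 0.206], [0.424, -0.001, -0.906]]
wrist_force: [-1.7, -0.6, 4.0]
opening: 52.9
grip_force: 40.0
```

```bash
python3 - <<'E'
from h import *
print(delta((435,335,120),tool(25,29)));print(delta((470,150,220),tool(25,0)));print(delta((500,-75,220),tool(25,0)))
E
```

```text
('shift cm', [3.25, 0.06, -6.98], 'turn', [-0.0, -0.002, -0.001], 'TCP', [373.0, 301.0, 271.0])
('shift cm', [2.95, 14.51, -18.17], 'turn', [-0.215, -0.001, 0.458], 'TCP', [399.0, 150.0, 371.0])
('shift cm', [-4.54, 35.65, -21.7], 'turn', [-0.215, -0.001, 0.458], 'TCP', [429.0, -75.0, 371.0])
```

Call:
{"name": "step_arm", "arguments": {"deltas": [[[1.0,0,-2.0],[0,0,0]],[[2.5,0,-5.0],[0,0,0]],[[3.3,2,-8.5],[-0.04,0,0.08]],[[3.2,5,-12.0],[-0.08,0,0.16]],[[3.0,9,-15.5],[-0.12,0,0.25]],[[3.0,13,-18.0],[-0.17,0,0.35]],[[1.4,17.5,-19],[-0.215,0,0.458]],[[0,22,-19.6],[-0.215,0,0.458]],[[-1.5,26.5,-20.4],[-0.215,0,0.458]],[[-3.0,31,-21.1],[-0.215,0,0.458]]]}}

```text
t: 6.3
ee_pos: [420.8, -28.2, 372.2]
tool_rot: [[0.906, 0.0, 0.423], [-0.0, -1.0, 0.0], [0.423, -0.0, -0.906]]
wrist_force: [1.4, 0.6, -3.5]
opening: 53.7
grip_force: 40.0
```

```bash
python3 - <<'E'
from h import *
print(delta((480,-75,220),tool(25,0))); o=r.observe();print(o['opening'],o['grip_force'],o['wrist_force'])
E
```

```text
('shift cm', [-1.07, 4.68, -0.41], 'turn', [-0.0, -0.001, -0.0], 'TCP', [409.0, -75.0, 371.0])
53.65003760884611 40.00096678733826 [ 1.38426937  0.58585777 -3.45336921]
```

Call:
{"name": "step_arm", "arguments": {"deltas": [[[-0.5,3.0,-0.2],[0,0,0]],[[-1.1,4.7,-0.4],[0,0,0]],[[-1.1,4.7,-0.4],[0,0,0]],[[-1.1,4.7,-0.4],[0,0,0]]]}}

```text
t: 6.7
ee_pos: [409.4, -73.4, 371.0]
tool_rot: [[0.906, -0.001, 0.422], [-0.001, -1.0, -0.0], [0.422, -0.0, -0.906]]
wrist_force: [-0.5, -0.3, -2.8]
opening: 53.4
grip_force: 40.0
```

```bash
python3 - <<'E'
from h import *
im,K,Rw,c=wcam(); print(r.observe()['ee_pos'],r.observe()['t'])
spots('wrist',['bin','bin_hinge','bin_ledge','lid_slot','bin_pocket','coupling'])
cv2.imwrite('pics/e.png',im)
E
```

```text
[409.58389183 -72.96481118 371.09764072] 6.75
wrist bin [([600.8, -70.4, -1.9], 0.89), ([629.2, -76.0, 0.9], 0.15)]
wrist bin_hinge [([680.7, -74.3, 137.7], 0.76)]
wrist bin_ledge [([540.9, -72.5, 68.7], 0.8), ([678.6, -73.2, 137.0], 0.56), ([477.0, -76.2, 180.6], 0.2)]
wrist lid_slot []
wrist bin_pocket [([627.0, -74.1, 0.7], 0.89), ([539.9, -72.5, 69.2], 0.7)]
wrist coupling [([477.2, -75.5, 179.2], 0.96)]
```

View pics/e.png

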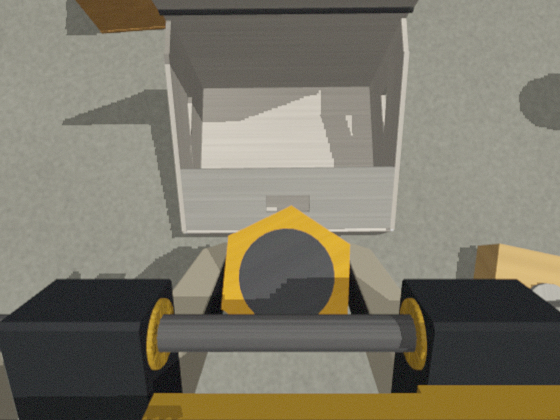

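The coupling hangs upright at (287,275). The bin is open ahead: front corners at (185,232) and (396,230), ledge slot at (287,203).

```bash
python3 - <<'E'
from h import *
im,K,Rw,c=wcam()
for uv,z in (((184.5,232),53),((396,230),53),((287.5,203.5),65),((181,170),80),((394,168),80)): print(uv,pix2z(uv,K,Rw,c,z).round(1))
for P in ((560,-74,200),(610,-74,130),(617,-74,50),(617,-74,49)): print(delta(P,tool(25,0)))
E
```

```text
(184.5, 232) [514.6  22.2  53. ]
(396, 230) [ 516.5 -177.8   53. ]
(287.5, 203.5) [539.9 -75.1  65. ]
(181, 170) [567.8  20.1  80. ]
(394, 168) [ 569.6 -170.4   80. ]
('shift cm', [6.37, 0.11, 5.19], 'turn', [-0.0, -0.001, 0.001], 'TCP', [489.0, -74.0, 351.0])
('shift cm', [7.93, 0.11, 13.65], 'turn', [-0.0, -0.001, 0.001], 'TCP', [539.0, -74.0, 281.0])
('shift cm', [5.17, 0.11, 21.19], 'turn', [-0.0, -0.001, 0.001], 'TCP', [546.0, -74.0, 201.0])
('shift cm', [5.13, 0.11, 21.28], 'turn', [-0.0, -0.001, 0.001], 'TCP', [546.0, -74.0, 200.0])
```

Call:
{"name": "step_arm", "arguments": {"deltas": [[[3.0,0.2,2.5],[0,0,0]],[[6.3,0.3,5.2],[0,0,0]],[[7.2,0.3,9.5],[0,0,0]],[[7.9,0.3,13.6],[0,0,0]],[[7.2,0.3,16.0],[0,0,0]],[[6.2,0.3,18.6],[0,0,0]],[[5.5,0.3,20.2],[0,0,0]],[[5.3,0.3,20.9],[0,0,0]],[[5.2,0.3,21.2],[0,0,0]],[[5.2,0.3,21.2],[0,0,0]]]}}

```text
t: 8.1
ee_pos: [546.9, -76.4, 201.8]
tool_rot: [[0.906, -0.0, 0.424], [-0.0, -1.0, -0.0], [0.424, 0.0, -0.906]]
wrist_force: [-0.3, 0.2, -2.8]
opening: 53.5
grip_force: 40.0
```

Call:
{"name": "step_arm", "arguments": {"deltas": [[[-0.05,0,0.1],[0,0,0]],[[-0.05,0,0.1],[0,0,0]]]}}

```text
t: 8.3
ee_pos: [546.7, -76.5, 201.0]
tool_rot: [[0.905, -0.0, 0.425], [-0.0, -1.0, -0.0], [0.425, 0.0, -0.905]]
wrist_force: [1.0, -0.4, -3.5]
opening: 54.0
grip_force: 40.0
```

Call:
{"name": "step_arm", "arguments": {"deltas": [[[-0.04,0,0.09],[0,0,0]],[[-0.08,0,0.18],[0,0,0]],[[-0.08,0,0.18],[0,0,0]]]}}

```text
t: 8.6
ee_pos: [546.6, -76.4, 198.4]
tool_rot: [[0.906, -0.0, 0.424], [-0.0, -1.0, -0.0], [0.424, 0.0, -0.906]]
wrist_force: [-0.5, -0.1, -2.3]
opening: 53.5
grip_force: 40.0
```

Call:
{"name": "step_arm", "arguments": {"deltas": [[[-0.04,0,0.09],[0,0,0]],[[-0.04,0,0.09],[0,0,0]]]}}

```text
t: 8.8
ee_pos: [546.6, -76.5, 198.3]
tool_rot: [[0.905, -0.0, 0.425], [-0.0, -1.0, -0.0], [0.425, 0.0, -0.905]]
wrist_force: [-8.8, 0.4, 12.3]
opening: 53.7
grip_force: 40.0
```

Contact with the floor (12 N). Release and back out.

Call:
{"name": "step_arm", "arguments": {"deltas": [[[0,0,0],[0,0,0]],[[0,0,0],[0,0,0]],[[0,0,0],[0,0,0]],[[0,0,0],[0,0,0]],[[0,0,-0.5],[0,0,0]],[[0,0,-3],[0,0,0]],[[0,0,-7.0],[0,0,0]],[[0,0,-12],[0,0,0]],[[0,0,-17],[0,0,0]],[[0,0,-21],[0,0,0]]], "jaw": 1}}

```text
t: 9.8
ee_pos: [456.3, -76.3, 390.0]
tool_rot: [[0.905, -0.001, 0.425], [-0.0, -1.0, -0.001], [0.425, 0.001, -0.905]]
wrist_force: [1.2, -0.9, 0.9]
opening: 92.9
grip_force: 0.0
```

```bash
python3 - <<'E'
from h import *
im,K,Rw,c=wcam(); print(r.observe()['ee_pos'],r.observe()['t'])
spots('wrist',['coupling']);r.read_camera('scene');spots('scene',['lid_slot','bin_hinge']); r.read_camera('side'); spots('side',['lid_slot','bin_hinge'])
cv2.imwrite('pics/f.png',im)
E
```

```text
[455.79086961 -76.32995301 394.79497065] 9.85
wrist coupling [([613.8, -78.0, 5.6], 0.9)]
scene lid_slot []
scene bin_hinge [([678.8, -77.3, 132.6], 0.91)]
side lid_slot [([662.2, -71.0, 292.6], 0.6), ([627.9, -72.7, 5.6], 0.2)]
side bin_hinge [([685.3, -73.6, 136.0], 0.96)]
```

View pics/f.png

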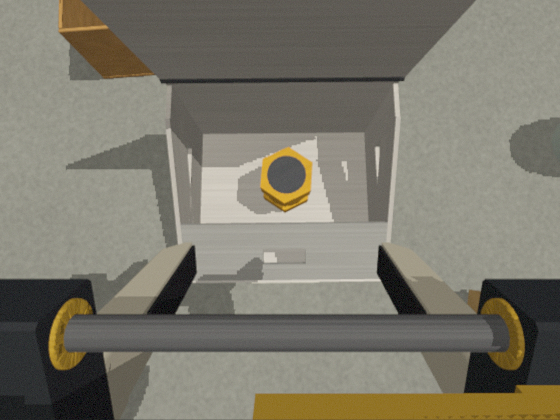

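The coupling stands upright in the pocket at (286,178). Next: the lid, leaning at about 9° forward.

```bash
python3 - <<'E'
from h import *
R=tool(0)
for P in ((480,-76,570),(600,-76,570),(705,-76,560),(705,-76,448)): print(delta(P,R,ahead=0))
E
```

```text
('shift cm', [9.76, -0.05, -15.73], 'turn', [-0.001, -0.435, -0.0], 'TCP', [480.0, -76.0, 570.0])
('shift cm', [20.64, -0.05, -10.68], 'turn', [-0.001, -0.435, -0.0], 'TCP', [600.0, -76.0, 570.0])
('shift cm', [29.74, -0.05, -5.34], 'turn', [-0.001, -0.435, -0.0], 'TCP', [705.0, -76.0, 560.0])
('shift cm', [25.02, -0.04, 4.81], 'turn', [-0.001, -0.435, -0.0], 'TCP', [705.0, -76.0, 448.0])
```

Call:
{"name": "step_arm", "arguments": {"deltas": [[[3,0,-5],[0,-0.14,0]],[[6,0,-10],[0,-0.28,0]],[[9.0,0,-14],[0,-0.38,0]],[[10.5,0,-15.5],[0,-0.435,0]],[[15.0,0,-13.4],[0,-0.435,0]],[[19.5,0,-11.3],[0,-0.435,0]],[[24,0,-9],[0,-0.435,0]],[[28,0,-6.5],[0,-0.435,0]],[[29.8,0,-5.3],[0,-0.435,0]],[[29.8,0,-5.3],[0,-0.435,0]]], "jaw": 0}}

```text
t: 11.2
ee_pos: [708.2, -76.3, 556.7]
tool_rot: [[1.0, 0.001, -0.003], [0.001, -1.0, 0.001], [-0.003, -0.001, -1.0]]
wrist_force: [0.2, 0.6, -0.2]
opening: 17.9
grip_force: 0.0
```

```bash
python3 - <<'E'
from h import *
o=r.observe();print(o['t'],o['ee_pos'],o['q'],o['opening'])
print(delta((705,-76,448),tool(0),ahead=0))
H=np.array([682.5,135]); 
for th in (1.86,1.7,1.5,1.3,1.1,.9,.7,.5,.3,.15,0.05,0):
    a=np.radians(206)-th; u=np.array([np.cos(a),np.sin(a)]); n=np.array([np.sin(a),-np.cos(a)])
    print(th,(H+130*u+6*n).round(),(H+130*u+6*n+[9,186]).round())
E
```

```text
11.2 [708.24451764 -76.34611202 556.7479204 ] [-1.72776864e-01  5.91425064e-01  9.20854244e-01  5.58128407e-04
  1.63256643e+00  1.39749871e+00] 17.887377509943747
('shift cm', [-0.29, -0.02, 10.88], 'turn', [-0.001, 0.003, 0.001], 'TCP', [705.0, -76.0, 448.0])
1.86 [667. 264.] [676. 450.]
1.7 [647. 260.] [656. 446.]
1.5 [623. 251.] [632. 437.]
1.3 [601. 236.] [610. 422.]
1.1 [582. 218.] [591. 404.]
0.9 [568. 197.] [577. 383.]
0.7 [558. 173.] [567. 359.]
0.5 [553. 147.] [562. 333.]
0.3 [553. 121.] [562. 307.]
0.15 [557. 102.] [566. 288.]
0.05 [561.  89.] [570. 275.]
0 [563.  83.] [572. 269.]
```

Call:
{"name": "step_arm", "arguments": {"deltas": [[[-0.3,0,4],[0,0,0]],[[-0.3,0,8],[0,0,0]],[[-0.3,0,10.9],[0,0,0]],[[-0.3,0,10.9],[0,0,0]],[[-2.0,0,10.8],[0,0,0]],[[-3.2,0,10.7],[0,0,0]],[[-4.2,0,10.9],[0,0,0]],[[-5.2,0,11.1],[0,0,0]],[[-6.4,0,11.5],[0,0,0]],[[-7.6,0,12.0],[0,0,0]]]}}

```text
t: 12.2
ee_pos: [629.1, -76.6, 443.9]
tool_rot: [[1.0, -0.0, 0.006], [-0.0, -1.0, -0.001], [0.006, 0.001, -1.0]]
wrist_force: [1.9, -0.9, -0.8]
opening: 0.7
grip_force: 1.0
```

```bash
python3 - <<'E'
from h import *
im=r.read_camera('side'); r.observe(); spots('side',['lid_slot']);  cv2.imwrite('pics/g.png',im); o=r.observe();print(o['ee_pos'],o['wrist_force'],o['t'])
E
```

```text
side lid_slot [([612.6, -68.5, 277.0], 0.92)]
[628.67826574 -76.47711305 443.22400643] [ 0.86889928 -0.67130892  0.6505633 ] 12.3
```

View pics/g.png

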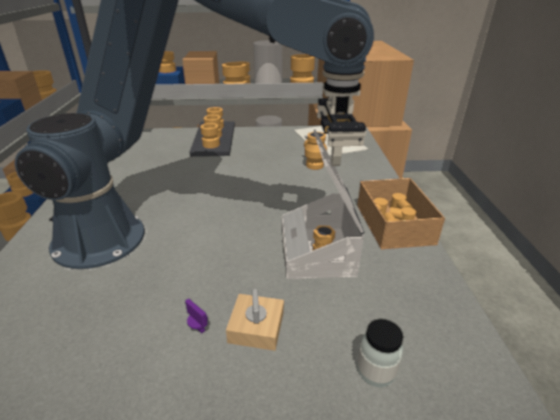

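The lid is following the finger, now about 1.5 rad. Continue.

Call:
{"name": "step_arm", "arguments": {"deltas": [[[-1.1,0,0.7],[0,0,0]],[[-2.2,0,1.5],[0,0,0]],[[-3.2,0,2.4],[0,0,0]],[[-4.1,0,3.3],[0,0,0]],[[-4.9,0,4.3],[0,0,0]],[[-5.5,0,5.4],[0,0,0]],[[-6.1,0,6.6],[0,0,0]],[[-6.5,0,7.8],[0,0,0]],[[-6.8,0,9.1],[0,0,0]],[[-7.0,0,10.4],[0,0,0]]]}}

```text
t: 13.3
ee_pos: [559.7, -76.4, 336.9]
tool_rot: [[1.0, -0.0, 0.003], [-0.0, -1.0, -0.0], [0.003, 0.0, -1.0]]
wrist_force: [-1.2, 0.3, 0.9]
opening: 0.4
grip_force: 0.7
```

Call:
{"name": "step_arm", "arguments": {"deltas": [[[0,0,1.3],[0,0,0]],[[0,0,2.6],[0,0,0]],[[0.2,0,3.6],[0,0,0]],[[0.4,0,4.5],[0,0,0]],[[0.6,0,5.2],[0,0,0]],[[0.8,0,5.8],[0,0,0]],[[0.8,0,5.8],[0,0,0]]]}}

```text
t: 14.0
ee_pos: [568.1, -76.4, 278.7]
tool_rot: [[1.0, -0.0, 0.002], [-0.0, -1.0, 0.0], [0.002, -0.0, -1.0]]
wrist_force: [0.3, 0.5, 0.6]
opening: 0.4
grip_force: 0.0
```

Call:
{"name": "step_arm", "arguments": {"deltas": [[[0.1,0,0.3],[0,0,0]],[[0.1,0,0.5],[0,0,0]],[[0.1,0,0.5],[0,0,0]]]}}

```text
t: 14.3
ee_pos: [569.2, -76.4, 276.3]
tool_rot: [[1.0, -0.0, 0.004], [-0.0, -1.0, -0.0], [0.004, 0.0, -1.0]]
wrist_force: [-6.9, 2.2, 16.8]
opening: 0.6
grip_force: 9.1
```

Call:
{"name": "step_arm", "arguments": {"deltas": [[[0,0,0.2],[0,0,0]],[[0,0,0.2],[0,0,0]]]}}

```text
t: 14.5
ee_pos: [569.2, -76.4, 275.8]
tool_rot: [[1.0, 0.0, 0.005], [0.0, -1.0, -0.001], [0.005, 0.001, -1.0]]
wrist_force: [-11.9, 3.3, 34.2]
opening: 0.2
grip_force: 18.0
```

Pressed shut: 34 N with no further movement, at the height a shut lid must have. Retreat and go above the stand.

Call:
{"name": "step_arm", "arguments": {"deltas": [[[0,0,-3],[0,0,0]],[[0,0,-8],[0,0,0]],[[-2,3.5,-12.5],[0,0,0]],[[-4.5,8,-12.5],[0,0,0]],[[-7,12.5,-12.5],[0,0,0]],[[-9.5,17,-12.5],[0,0,0]],[[-11.5,21.5,-12.5],[0,0,0]],[[-12.5,24,-12.5],[0,0,0]],[[-12.5,24,-12.5],[0,0,0]],[[-12.5,24,-12.5],[0,0,0]]], "jaw": 0.7}}

```text
t: 15.5
ee_pos: [443.2, -316.8, 397.3]
tool_rot: [[1.0, -0.002, 0.003], [-0.002, -1.0, -0.0], [0.003, 0.0, -1.0]]
wrist_force: [0.1, 0.8, 0.4]
opening: 65.2
grip_force: 0.0
```

```bash
python3 - <<'E'
from h import *
im,K,Rw,c=wcam(); o=r.observe(); print(o['ee_pos'],o['q'][5],o['t'])
spots('wrist',['key','stand'])
for d in r.regions_of('wrist','key')[:2]:
    m=np.array(d['region']).astype(np.uint8); print(d['p'],cv2.boundingRect(m),m.sum())
s=r.read_camera('side'); spots('side',['lid_slot'])
cv2.imwrite('pics/i.png',np.hstack([im[60:360,120:520],s[120:420,180:580]]))
E
```

```text
[ 443.63841304 -316.05000044  397.27078357] 0.8655596711955231 15.55
wrist key [([449.3, -319.7, 43.1], 0.8), ([319.2, -322.2, 25.1], 0.71)]
wrist stand [([446.7, -319.5, -3.9], 0.69)]
0.8 (266, 269, 46, 45) 1533
side lid_slot [([539.5, -70.7, 69.3], 0.68)]
```

View pics/i.png

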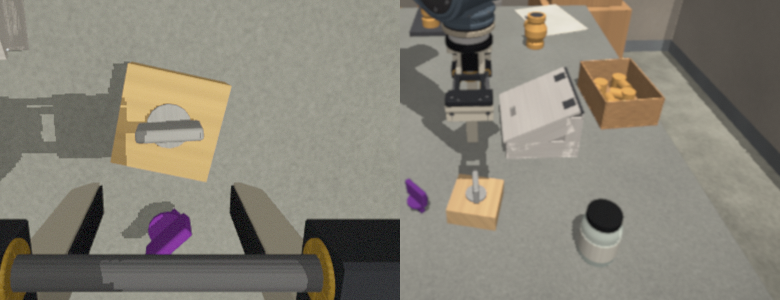

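The lid is shut (side view, right half). The steel key stands in its stand at full-image (288,190), its wing near image-horizontal and turned about 8°. The purple one lies at (288,290) and is left alone.

```bash
python3 - <<'E'
from h import *
k=r.get_calibration('wrist'); o=r.observe(); R=np.array(o['tool_rot']); K=k['intrinsics'];M=k['mount'];Rw=R@M[:3,:3];c=np.array(o['ee_pos'])+R@M[:3,3]
im=cv2.imread('pics/i.png')[:, :400]; roi=im[90:165,120:225]; 
hsv=cv2.cvtColor(roi,cv2.COLOR_BGR2HSV); m=((hsv[...,1]<45)&(hsv[...,2]>120)).astype(np.uint8)
for lo in (120,150,170,185,200):
    mm=((hsv[...,1]<45)&(hsv[...,2]>lo)).astype(np.uint8)
    n,l,s,ce=cv2.connectedComponentsWithStats(mm)
    if n<2: continue
    i=1+s[1:,4].argmax(); p=np.argwhere(l==i)[:,::-1].astype(np.float32)
    rc=cv2.minAreaRect(p); print(lo,s[i,4],np.round(rc[0],1)+[240,150],np.round(rc[1],1),rc[2])
print(pix2z((289,191),K,Rw,c,84))
P=pix2z((289,191),K,Rw,c,84); print(delta((P[0],P[1],70),tool(0,98),back=70))
E
```

```text
120 935 [289.2 197.9] [18.3 68. ] 86.72950744628906
150 773 [294.  198.1] [17.4 58.4] 86.8201675415039
170 479 [293.9 195. ] [ 8.8 58.1] 87.1375961303711
[ 449.39758806 -319.00712633   84.        ]
('shift cm', [0.52, 0.34, 9.03], 'turn', [0.002, -0.002, -1.709], 'TCP', [449.0, -319.0, 307.0])
```

Call:
{"name": "step_arm", "arguments": {"deltas": [[[0.5,0.3,1],[0,0,-0.15]],[[0.5,0.3,2],[0,0,-0.3]],[[0.5,0.3,3],[0,0,-0.45]],[[0.5,0.3,4],[0,0,-0.6]],[[0.5,0.3,5],[0,0,-0.75]],[[0.5,0.3,6],[0,0,-0.9]],[[0.5,0.3,7],[0,0,-1.05]],[[0.5,0.3,8],[0,0,-1.2]],[[0.5,0.3,8.5],[0,0,-1.35]],[[0.5,0.3,9],[0,0,-1.5]]]}}

```text
t: 16.8
ee_pos: [449.0, -318.8, 306.8]
tool_rot: [[0.064, 0.998, 0.002], [0.998, -0.064, 0.0], [0.0, 0.002, -1.0]]
wrist_force: [-0.7, 0.4, -0.4]
opening: 64.9
grip_force: 0.0
```

Call:
{"name": "step_arm", "arguments": {"deltas": [[[0,0,0],[0,0,-0.15]],[[0,0,0],[0,0,-0.157]],[[0,0,0],[0,0,-0.157]],[[0,0,0],[0,0,-0.157]]]}}

```text
t: 17.2
ee_pos: [448.9, -319.2, 307.3]
tool_rot: [[-0.083, 0.997, 0.003], [0.997, 0.083, -0.0], [-0.0, 0.003, -1.0]]
wrist_force: [0.4, -0.0, -0.8]
opening: 65.3
grip_force: 0.0
```

```bash
python3 - <<'E'
from h import *
im,K,Rw,c=wcam(); o=r.observe(); print(o['ee_pos'],o['q'][5],o['t'])
spots('wrist',['key'])
u,v=proj((449,-319,84),K,Rw,c); print(u,v)
np.savez('k.npz',K=K,Rw=Rw,c=c); cv2.imwrite('pics/j0.png',im)
x0,y0=int(u)-100,max(int(v)-100,0); print(x0,y0)
cv2.imwrite('pics/j.png',cv2.resize(im[y0:y0+200,x0:x0+200],None,fx=3,fy=3,interpolation=cv2.INTER_CUBIC))
E
```

```text
[ 448.83457884 -319.26792268  307.32511041] -0.7878631866484695 17.25
wrist key [([320.8, -319.4, 23.3], 0.57)]
286.26004448399874 231.06819041266917
186 131
```

View pics/j.png

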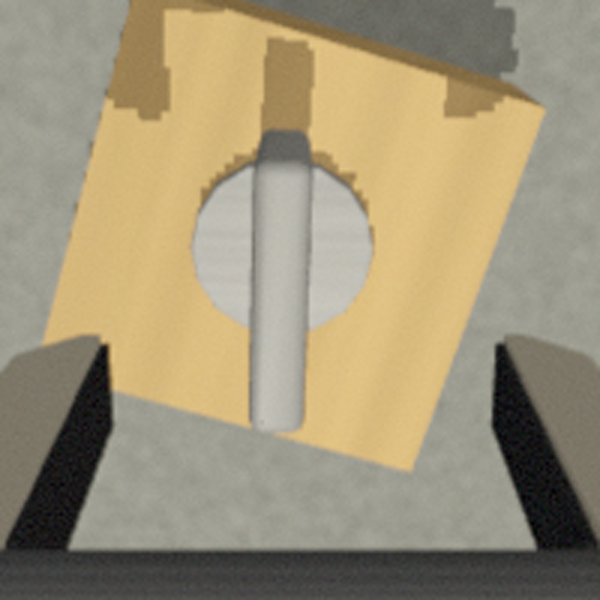

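Steel key close up: wing top face runs from crop (286,162) to (277,428), and the collar is centred at (283,247), all within the stand.

```bash
python3 - <<'E'
from h import *
k=np.load('k.npz'); f=lambda p,z: pix2z((186+p[0]/3,131+p[1]/3),k['K'],k['Rw'],k['c'],z)
a,b,cc=f((286,162),84),f((277,428),84),f((282.5,247),46); print(a,b,(a+b)/2,np.linalg.norm(a-b),cc)
d=a-b; yaw=np.degrees(np.arctan2(d[1],d[0])); print(yaw)
P=(a+b)/2*.5+cc*.5
for bk in (0,): print(P,delta((P[0],P[1],71),tool(0,yaw),back=bk))
E
```

```text
[ 443.7257759  -290.38663709   84.        ] [ 446.32978225 -348.11281017   84.        ] [ 445.02777908 -319.24972363   84.        ] 57.784876123876465 [ 444.76033658 -319.76964867   46.        ]
92.58284048519357
[ 444.89405783 -319.50968615   65.        ] ('shift cm', [0.02, -0.41, 6.93], 'turn', [0.003, 0.0, 0.039], 'TCP', [445.0, -320.0, 238.0])
```

Call:
{"name": "step_arm", "arguments": {"deltas": [[[0,-0.4,2.5],[0,0,0.039]],[[0,-0.4,5.0],[0,0,0.039]],[[0,-0.4,6.9],[0,0,0.039]],[[0,-0.4,6.9],[0,0,0.039]],[[0,-0.4,6.9],[0,0,0.039]]]}}

```text
t: 17.8
ee_pos: [445.1, -319.9, 238.6]
tool_rot: [[-0.046, 0.999, 0.003], [0.999, 0.046, -0.0], [-0.0, 0.003, -1.0]]
wrist_force: [0.1, 0.0, -0.0]
opening: 64.9
grip_force: 0.0
```

Call:
{"name": "step_arm", "arguments": {"deltas": [[[0,0,0],[0,0,0]],[[0,0,0],[0,0,0]],[[0,0,0],[0,0,0]],[[0,0,0],[0,0,0]],[[0,0,0],[0,0,0]],[[0,0,0],[0,0,0]],[[0,0,0],[0,0,0]],[[0,0,0],[0,0,0]]], "jaw": 0, "grip_force": 50}}

```text
t: 18.6
ee_pos: [444.9, -319.7, 238.2]
tool_rot: [[-0.047, 0.999, 0.002], [0.999, 0.047, -0.0], [-0.0, 0.002, -1.0]]
wrist_force: [-0.2, 1.0, 1.0]
opening: 11.9
grip_force: 50.0
```

```bash
python3 - <<'E'
from h import *
o=r.observe(); print(o['ee_pos'],o['opening'],o['wrist_force'],o['q'][5])
L=np.array([602.5,-76,0]); Rb=Ro.from_euler('z',0.5,degrees=True).as_matrix()
c,s=np.cos(np.radians(26)),np.sin(np.radians(26))
slot=L+Rb@np.array([80-159*c-6*s,0,135-159*s+6*c]); print('slot',slot)
R=tool(26,0.5,-90)
print(delta((445,-320,140),tool(0,92.6)))
print(delta(slot,R,ahead=167+31,back=80)); print(R)
E
```

```text
[ 444.91831634 -319.74148022  238.17842207] 11.856682767137915 [-0.19726484  0.97121327  1.04927309] -0.7569957741331169
slot [536.96401526 -76.57192387  70.69175194]
('shift cm', [-0.03, 0.02, -6.88], 'turn', [0.002, 0.0, 0.002], 'TCP', [445.0, -320.0, 307.0])
('shift cm', [24.32, -1.82, -8.25], 'turn', [-0.451, -0.009, 0.038], 'TCP', [415.0, -78.0, 321.0])
[[-8.72653550e-03  8.98759823e-01  4.38354455e-01]
 [ 9.99961923e-01  7.84335815e-03  3.82546137e-03]
 [ 8.32667268e-17  4.38371147e-01 -8.98794046e-01]]
```

Call:
{"name": "step_arm", "arguments": {"deltas": [[[0,0,-2],[0,0,0]],[[0,0,-5],[0,0,0]],[[0,0,-8],[0,0,0]],[[4,-0.4,-8.3],[-0.1,0,0.01]],[[8.5,-0.8,-8.3],[-0.22,0,0.02]],[[13,-1.3,-8.3],[-0.33,-0.005,0.03]],[[16.5,-1.8,-8.3],[-0.42,-0.009,0.038]],[[18.3,-1.8,-8.3],[-0.451,-0.009,0.038]],[[18.3,-1.8,-8.3],[-0.451,-0.009,0.038]],[[18.3,-1.8,-8.3],[-0.451,-0.009,0.038]]]}}

```text
t: 19.6
ee_pos: [418.3, -138.0, 321.2]
tool_rot: [[-0.009, 0.899, 0.438], [1.0, 0.008, 0.003], [-0.001, 0.438, -0.899]]
wrist_force: [-0.4, -0.6, -1.8]
opening: 11.7
grip_force: 50.0
```

Call:
{"name": "step_arm", "arguments": {"deltas": [[[0,0,0],[0,0,0]],[[0,0,0],[0,0,0]],[[0,0,0],[0,0,0]]]}}

```text
t: 19.9
ee_pos: [418.2, -138.4, 321.0]
tool_rot: [[-0.007, 0.899, 0.438], [1.0, 0.007, 0.003], [-0.0, 0.438, -0.899]]
wrist_force: [-0.1, -0.4, -1.4]
opening: 11.7
grip_force: 50.0
```

```bash
python3 - <<'E'
from h import *
im,K,Rw,c=wcam(); o=r.observe(); print(o['ee_pos'],o['q'],o['t'],o['opening'])
spots('wrist',['lid_slot','bin_ledge','key'])
print(proj((537,-76.6,70.7),K,Rw,c))
np.savez('s.npz',K=K,Rw=Rw,c=c); cv2.imwrite('pics/s.png',im)
E
```

```text
[ 418.16556001 -138.24888258  320.98355347] [-0.46691295  0.22717915  2.10072181  0.47789378  0.44955372 -0.86922382] 19.95 11.774675319425482
wrist lid_slot [([537.3, -69.9, 66.5], 0.84)]
wrist bin_ledge [([540.4, -73.7, 69.2], 0.83)]
wrist key [([508.1, -135.6, 146.4], 0.61)]
[283.23960868 124.901551  ]
```

View pics/s.png

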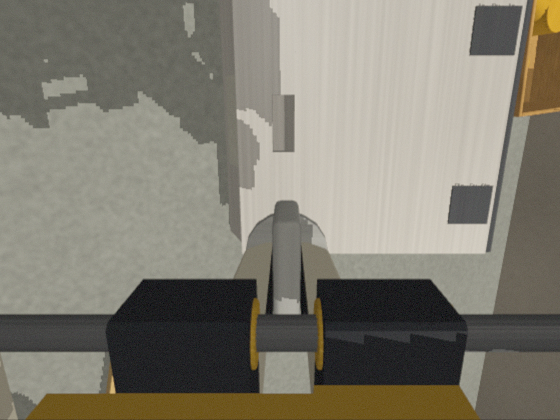

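The slot is at (272–295, 95–153), matching my model to about 1 px. The key is held square in the fingers at (287,230).

```bash
python3 - <<'E'
from h import *
k=np.load('s.npz'); K,Rw,c=k['K'],k['Rw'],k['c']; im=cv2.imread('pics/s.png'); g=cv2.cvtColor(im,cv2.COLOR_BGR2GRAY).astype(int)
for v in (102,115,130,145): print(v,g[v,262:304].tolist())
print([g[85:165,u].tolist() for u in (290,)])
o=r.observe(); R=np.array(o['tool_rot']); T=np.array(o['ee_pos'])
for kz,dx in ((6,0),(6,22),(44,30)):
    print(kz,dx,proj(T+R@np.array([dx,0,167+31.2-kz]),K,Rw,c), [proj(T+R@np.array([0,s*22,167+31.2-kz]),K,Rw,c).round(1).tolist() for s in (-1,1)])
n=-tool(26,.5)[:,2]; S=np.array([536.96,-76.57,70.69])
def onlid(uv):
    d=Rw@np.linalg.solve(K,[uv[0],uv[1],1]); return c+d*((S-c)@n)/(d@n)
for uv in ((272.5,95.5),(295,94.5),(274,152.5),(295,152.5)): print(onlid(uv).round(1))
E
```

```text
102 [144, 140, 143, 148, 145, 145, 144, 144, 140, 138, 128, 140, 143, 139, 143, 144, 147, 149, 144, 143, 143, 136, 117, 110, 103, 111, 111, 109, 107, 110, 112, 108, 144, 197, 199, 196, 196, 194, 195, 194, 190, 192]
115 [140, 142, 143, 144, 144, 147, 145, 142, 146, 141, 133, 143, 142, 143, 137, 144, 149, 144, 146, 147, 142, 137, 127, 109, 112, 110, 110, 112, 109, 110, 107, 114, 155, 197, 199, 196, 195, 195, 192, 194, 191, 193]
130 [190, 189, 191, 192, 195, 194, 193, 192, 192, 189, 162, 145, 143, 145, 142, 141, 145, 146, 141, 144, 143, 138, 125, 110, 106, 108, 113, 110, 106, 114, 107, 116, 159, 196, 195, 198, 195, 194, 192, 192, 192, 191]
145 [192, 190, 191, 192, 194, 193, 191, 190, 190, 189, 172, 139, 143, 143, 140, 143, 143, 145, 147, 145, 144, 139, 128, 108, 105, 106, 110, 111, 107, 109, 109, 118, 156, 195, 195, 197, 195, 194, 194, 195, 192, 191]
[[193, 192, 194, 194, 194, 193, 192, 196, 194, 168, 125, 108, 106, 108, 110, 109, 106, 107, 108, 108, 110, 108, 107, 107, 108, 109, 109, 108, 108, 109, 109, 107, 109, 108, 110, 112, 112, 108, 108, 107, 111, 111, 108, 107, 111, 106, 111, 108, 110, 109, 109, 108, 113, 110, 109, 109, 110, 111, 109, 109, 107, 108, 109, 111, 105, 105, 118, 172, 194, 194, 191, 193, 192, 192, 192, 192, 191, 194, 193, 192]]
6 0 [286.68716526 250.99393316] [[245.1, 251.0], [328.3, 251.0]]
6 22 [286.64607214 211.19321018] [[245.1, 251.0], [328.3, 251.0]]
44 30 [286.66672063 219.71907413] [[235.0, 286.8], [338.5, 286.7]]
[530.2 -56.6  67.5]
[544.3 -55.8  74.3]
[531.  -96.3  67.7]
[544.8 -96.2  74.4]
```

```bash
python3 - <<'E'
from h import *
for b in (80,30,10,0): print(b,delta((537.3,-76.2,70.8),tool(26,.5,-90),ahead=198.2,back=b))
E
```

```text
80 ('shift cm', [6.07, -0.21, -0.08], 'turn', [-0.0, 0.001, -0.0], 'TCP', [415.0, -77.0, 321.0])
30 ('shift cm', [6.07, -0.21, 4.92], 'turn', [-0.0, 0.001, -0.0], 'TCP', [437.0, -77.0, 276.0])
10 ('shift cm', [6.08, -0.21, 6.92], 'turn', [-0.0, 0.001, -0.0], 'TCP', [446.0, -77.0, 258.0])
0 ('shift cm', [6.08, -0.21, 7.92], 'turn', [-0.0, 0.001, -0.0], 'TCP', [450.0, -77.0, 249.0])
```

Call:
{"name": "step_arm", "arguments": {"deltas": [[[3,-0.1,0],[0,0,0]],[[6.1,-0.2,0],[0,0,0]],[[6.1,-0.2,2],[0,0,0]],[[6.1,-0.2,4],[0,0,0]],[[6.1,-0.2,4.9],[0,0,0]],[[6.1,-0.2,4.9],[0,0,0]],[[6.1,-0.2,4.9],[0,0,0]],[[6.1,-0.2,4.9],[0,0,0]]]}}

```text
t: 20.9
ee_pos: [437.2, -76.8, 276.8]
tool_rot: [[-0.008, 0.898, 0.439], [1.0, 0.007, 0.003], [-0.001, 0.439, -0.899]]
wrist_force: [-0.3, -0.2, -0.8]
opening: 11.7
grip_force: 50.0
```

```bash
python3 - <<'E'
from h import *
print(delta((537.3,-76.2,70.8),tool(26,.5,-90),ahead=198.2,back=0),r.observe()['wrist_force'],r.observe()['t'])
E
```

```text
('shift cm', [-0.02, -0.04, 3.08], 'turn', [0.001, 0.001, -0.0], 'TCP', [450.0, -77.0, 249.0]) [-0.25914399 -0.24053808 -0.80799636] 20.9
```

Call:
{"name": "step_arm", "arguments": {"deltas": [[[0,-0.03,0.6],[0,0,0]],[[0,-0.03,1.0],[0,0,0]],[[0,-0.03,1.3],[0,0,0]],[[0,-0.03,1.6],[0,0,0]],[[0,-0.03,1.6],[0,0,0]]]}}

```text
t: 21.4
ee_pos: [444.1, -76.6, 261.3]
tool_rot: [[-0.008, 0.899, 0.438], [1.0, 0.008, 0.004], [-0.0, 0.438, -0.899]]
wrist_force: [-0.1, -0.9, -2.1]
opening: 11.7
grip_force: 50.0
```

The head is in the slot without contact; push on.

Call:
{"name": "step_arm", "arguments": {"deltas": [[[0,0,0.4],[0,0,0]],[[0,0,0.8],[0,0,0]],[[0,0,1.2],[0,0,0]],[[0,0,1.3],[0,0,0]],[[0,0,1.3],[0,0,0]]]}}

```text
t: 21.9
ee_pos: [449.8, -76.5, 249.7]
tool_rot: [[-0.008, 0.899, 0.438], [1.0, 0.008, 0.003], [-0.0, 0.438, -0.899]]
wrist_force: [-0.2, -0.5, -1.9]
opening: 11.9
grip_force: 50.0
```

Call:
{"name": "step_arm", "arguments": {"deltas": [[[0,0,0.1],[0,0,0]],[[0,0,0.15],[0,0,0]],[[0,0,0.15],[0,0,0]]]}}

```text
t: 22.2
ee_pos: [450.3, -76.5, 248.8]
tool_rot: [[-0.008, 0.899, 0.438], [1.0, 0.008, 0.003], [-0.0, 0.438, -0.899]]
wrist_force: [-3.2, -0.4, 2.0]
opening: 11.7
grip_force: 50.0
```

Call:
{"name": "step_arm", "arguments": {"deltas": [[[0,0,0.04],[0,0,0.14]],[[0,0,0.04],[0,0,0.28]],[[0,0,0.04],[0,0,0.42]],[[0,0,0.04],[0,0,0.56]],[[0,0,0.04],[0,0,0.7]],[[0,0,0.04],[0,0,0.84]],[[0,0,0.04],[0,0,0.98]],[[0,0,0.04],[0,0,1.12]],[[0,0,0.04],[0,0,1.26]],[[0,0,0.04],[0,0,1.4]]]}}

```text
t: 23.2
ee_pos: [450.7, -76.6, 248.9]
tool_rot: [[0.885, 0.156, 0.439], [0.172, -0.985, 0.003], [0.433, 0.073, -0.898]]
wrist_force: [-5.5, 0.7, 8.6]
opening: 11.7
grip_force: 50.0
```

Call:
{"name": "step_arm", "arguments": {"deltas": [[[0,0,0],[0,0,0.1]],[[0,0,0],[0,0,0.171]],[[0,0,0],[0,0,0.171]],[[0,0,0],[0,0,0.171]]]}}

```text
t: 23.6
ee_pos: [450.7, -76.6, 248.9]
tool_rot: [[0.898, 0.008, 0.439], [0.007, -1.0, 0.003], [0.439, 0.0, -0.898]]
wrist_force: [-5.5, -0.5, 9.4]
opening: 12.0
grip_force: 50.0
```

```bash
python3 - <<'E'
from h import *
o=r.observe(); print(o['t'],o['q'],o['ft_torque'],o['wrist_force'],o['opening']); print(delta((537.3,-76.2,70.8),tool(26,.5,0),ahead=198.2,back=0))
r.read_camera('side'); spots('side',['key','coupling','lid_slot'])
E
```

```text
23.6 [-0.29665937  0.39751725  2.11058408  0.5959569   0.23633366  0.71274282] [ 0.18712684  0.42006569 -0.11852626] [-5.46388605 -0.45453126  9.35695011] 11.951673324027906
('shift cm', [-0.02, 0.04, -0.01], 'turn', [0.001, -0.001, -0.001], 'TCP', [450.0, -77.0, 249.0])
side key [([323.8, -321.3, 19.6], 0.98), ([541.9, -73.0, 70.4], 0.78)]
side coupling [([442.8, -321.4, 2.8], 0.53)]
side lid_slot [([535.0, -69.1, 70.1], 0.81)]
```

Quarter turn done; the collar sits at the slot. Let go and withdraw along the axis.

Call:
{"name": "step_arm", "arguments": {"deltas": [[[0,0,-0.04],[0,0,0]],[[0,0,-0.04],[0,0,0]],[[0,0,-0.04],[0,0,0]],[[0,0,-0.04],[0,0,0]],[[0,0,-0.04],[0,0,0]],[[0,0,-1],[0,0,0]],[[0,0,-4],[0,0,0]],[[0,0,-8.0],[0,0,0]],[[0,0,-12],[0,0,0]],[[0,0,-12],[0,0,0]]], "jaw": 0.6}}

```text
t: 24.8
ee_pos: [397.3, -77.0, 359.8]
tool_rot: [[0.896, 0.008, 0.444], [0.008, -1.0, 0.001], [0.444, 0.003, -0.896]]
wrist_force: [0.8, -0.4, -0.3]
opening: 55.7
grip_force: 0.0
```

```bash
python3 - <<'E'
from h import *
im,K,Rw,c=wcam(); spots('wrist',['key','lid_slot']); o=r.observe(); print(o['t'],o['ee_pos'],o['wrist_force'])
n=-tool(26,.5)[:,2]; S=np.array([537.3,-76.2,70.8]); e=tool(26,.5,0)[:,0]
print('wing ends expected',[proj(S+44*n+s*30*tool(26,.5)[:,0],K,Rw,c).round() for s in(-1,1)],proj(S+6*n,K,Rw,c).round())
for d in r.regions_of('wrist','key')[:1]:
    m=np.array(d['region']).astype(np.uint8); print(d['p'],cv2.boundingRect(m),m.sum())
E
```

```text
wrist key [([539.0, -74.1, 73.8], 0.75)]
wrist lid_slot []
24.95 [398.00468745 -76.91801568 355.65486296] [ 0.18241071  0.18875022 -0.66654493]
wing ends expected [array([284., 248.]), array([284., 173.])] [284. 199.]
0.77 (261, 164, 50, 82) 2437
```

The key stays seated at the slot, its wing along the lid (region 261–311 × 164–246, as expected for locked). Handing in.

```bash
python3 -c "
from cell import r
print(r.close_job())"
```

```text
the job is handed in; nothing more can be done
None
```

The job is handed in at about 25 s of the 72 s: the coupling stands upright in the pocket, the lid is shut, and the T-key is seated, turned a quarter turn and released; no verdict came back.

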